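# Make up two repair kits for a train driver's desk

### The job

Make up the two repair kits from the stock in the middle of the bench: the pressure gauge and the red lamp go into the yellow tray, the black ball knob and the green lamp into the white tray; in each tray the lamp stands in the small rubber-lined compartment and the other part in the large bare one. Set each part down gently (never let it drop) so that it stands upright and flat on the compartment floor, and leave the amber lamp and the brass fitting standing where they are in the stock.

Things in the scene. Friction and masses are not known exactly. Their poses are not given: they have to be found in the camera images.
- gauge_c (a point): Pressure gauge lying face up: round black case 56 mm across with a steel rim and a white dial with a red needle, on a short 42 mm brass boss; 50 mm tall. The point is on its axis, half-way up (25 mm above its underside); z points up. The straight black side to grip runs from 12 to 46 mm above the underside. About 0.2 kg.
- ball_knob_c (a point): Lever knob: a glossy black ball, 40 mm across, on a round steel foot 36 mm across and 14 mm tall; 56 mm tall in all, standing on its foot. The point is the centre of the ball, 36 mm above its underside, where it is best gripped; z points up. About 0.15 kg.
- red_lamp_c (a point): Indicator lamp with a RED lens: upright black cylinder 34 mm across and 36 mm tall, thin steel bezel, domed lens 28 mm across on top; 50 mm tall. The point is on its axis, half-way up (25 mm above its underside); z points up. About 60 g.
- green_lamp_c (a point): Indicator lamp with a GREEN lens, otherwise the same as the red one. The point is on its axis, 25 mm above its underside; z points up.
- amber_lamp_c (a point): Indicator lamp with an AMBER (orange) lens, otherwise the same as the red one; it belongs to no kit and stays in the stock. The point is on its axis, 25 mm above its underside.
- brass_fitting_c (a point): Brass pipe fitting, round, 32 mm across at its 16 mm tall foot and 20 mm above; 36 mm tall. It belongs to no kit and stays in the stock. The point is on its axis, 18 mm above its underside.
- yellow_tray: Shallow yellow tray, fixed, 88 (x) by 152 mm (y), rim 9 mm high, walls 4 mm. Two compartments, floors 3 mm above the bench: large bare one, 80 x 80 mm inside, centre at x 0, y +32 mm; small one with black rubber lining, 80 (x) x 60 mm (y) inside, centre at x 0, y -42 mm. Origin: centre of its underside, on the bench; x across, y along it from the small towards the large compartment, z up.
- white_tray: Shallow white tray, fixed, 88 (x) by 152 mm (y), rim 9 mm high, walls 4 mm. Two compartments, floors 3 mm above the bench: large bare one, 80 x 80 mm inside, centre at x 0, y +32 mm; small one with black rubber lining, 80 (x) x 60 mm (y) inside, centre at x 0, y -42 mm. Origin: centre of its underside, on the bench; x across, y along it from the small towards the large compartment, z up.

How it is judged:
At the end, for the whole second after the job is handed in: Gauge and red lamp in the yellow tray, ball knob and green lamp in the white one; lamps in the small, others in the large compartments, wholly inside, flat on the floor (3 mm, 0.1 rad), released, at rest; amber lamp and brass fitting upright, within 20 mm of their starts (x of gauge_c in the frame of yellow_tray between -0.016 and 0.016 m and y of gauge_c in the frame of yellow_tray between 0.016 and 0.048 m and z of gauge_c in the frame of yellow_tray between 0.025 and 0.031 m and angle between each of gauge_c, red_lamp_c, ball_knob_c, green_lamp_c's own z axis and vertical below 0.1 rad and linear speed of each of gauge, red_lamp, ball_knob, green_lamp below 0.02 m/s and contact force between each of gauge, red_lamp, ball_knob, green_lamp and the fingers below 0.1 N and x of red_lamp_c in the frame of yellow_tray between -0.026 and 0.026 m and y of red_lamp_c in the frame of yellow_tray between -0.058 and -0.026 m and z of red_lamp_c in the frame of yellow_tray between 0.025 and 0.031 m and x of ball_knob_c in the frame of white_tray between -0.025 and 0.025 m and y of ball_knob_c in the frame of white_tray between 0.007 and 0.057 m and z of ball_knob_c in the frame of white_tray between 0.036 and 0.042 m and x of green_lamp_c in the frame of white_tray between -0.026 and 0.026 m and y of green_lamp_c in the frame of white_tray between -0.058 and -0.026 m and z of green_lamp_c in the frame of white_tray between 0.025 and 0.031 m and distance of each of amber_lamp_c, brass_fitting_c from where it was at the start of the episode below 0.02 m and angle between each of amber_lamp_c, brass_fitting_c's own z axis and vertical below 0.15 rad); the robot touches nothing.
It fails at once if a kit part is let fall from more than about 25 mm ((height (world z) of gauge_c above 0.053 m and linear speed of gauge above 0.2 m/s and contact force between gauge and the fingers below 0.001 N) or (height (world z) of red_lamp_c above 0.053 m and linear speed of red_lamp above 0.2 m/s and contact force between red_lamp and the fingers below 0.001 N) or (height (world z) of ball_knob_c above 0.064 m and linear speed of ball_knob above 0.2 m/s and contact force between ball_knob and the fingers below 0.001 N) or (height (world z) of green_lamp_c above 0.053 m and linear speed of green_lamp above 0.2 m/s and contact force between green_lamp and the fingers below 0.001 N)).
It fails at once if the amber lamp is shifted by more than 20 mm or lifted (distance of amber_lamp_c from where it was at the start of the episode above 0.02 m).
It fails at once if the brass fitting is shifted by more than 20 mm or lifted (distance of brass_fitting_c from where it was at the start of the episode above 0.02 m).
It also fails if it takes over 115 s, if anything falls off the work surface, if the arm or the gripper's body presses on something with over 40 N, if the wrist force passes 120 N, or if a joint passes its speed limit or range.

### The arm

A 6-joint arm with a two-finger parallel gripper is mounted at the origin on the work surface. World frame = base frame: x ahead of the robot, y to its left, z up, the work surface at z = 0. Lengths are in m, angles in rad, forces in N, time in s.
With the tool pointing down it reaches from about 0.375 to 0.9 m from the base axis. Payload 3.1 kg.
Tool frame: the origin (TCP) lies on the centre line of the jaws, within the pads' length; the fingertips stand 14 mm ahead of it and the grasp point (between the pads) lies 5 mm behind it; z points along the fingers, y is the line along which they close (so a half turn about z gives the same grasp; the last joint's range is limited). The gripper opens to 87 mm and grips with 3 to 60 N. Pads are 19 mm wide; open, the fingers measure 117 mm over their backs; the gripper's body (75 mm by 190 mm) begins 51 mm behind the grasp point.
Start: joints at [1.006, 0.527, 1.433, -0, 1.181, -0.178], TCP at [0.235, 0.579, 0.237] pointing down, gripper open.
Joint ranges: [-3.08, 3.08], [-0.75, 2.2], [0.22, 2.44], [-1.43, 4.57], [0, 2.65], [-2.85, 2.85]. Speed limits (rad/s): [2.79, 2.79, 3.14, 3.14, 3.14, 3.14].

### API

Orientations are given as a rotation vector (axis times angle).
In Python, from bench import bot gives the robot as it stands.
- The arm moves only by the shell command python3 -m inch 'ROWS' [FORCE]. ROWS is JSON, one flat list of numbers, 7 for each row, row after row: the shift along the tool's x, y, z in cm, then the turn, a rotation vector about the tool's x, y, z in degrees, then the gripper command: -1 is fully open, 1 is shut, values between are in proportion. A call has 1 to 8 rows; each row is the pose to reach, as a shift and turn from the pose commanded when the call began, along the tool's axes at that moment; what a row does not reach only later rows make up. A row lasts 1/12 s, in which the tool goes at most 41.7 mm and 7.16 degrees, less where a joint would pass 70% of its speed; a pose out of reach is approached as far as the arm can. A call with a gripper value outside its range is refused whole. The fingers move at their own pace and stop on an object; FORCE is the grip in N (left out, the last holds). Time passes only in rows, so rows that repeat a pose let the fingers close. It gives the time, the measured TCP pose, the force, the opening and the grip force at its end, in the units of the state.
- bot.observe(): the state, without advancing time (a new reading comes with each control period).
- bot.get_image(name): name is "side" or "top"; returns the picture (420x560x3 uint8, red, green, blue); there is no depth.
- bot.camera_params(name): a dict with "K" (3x3 intrinsics, pixels), "D" ([k1, k2, p1, p2, k3] as OpenCV has them; the pictures are not rectified), "rvec" (rotation vector, rad) and "tvec" (3), from world to camera coordinates, as OpenCV has them. Camera axes: x right, y down, z forward; pixel columns grow to the right and rows downward; lengths in m; the calibration is good to about 2 mm. A picture is of the moment at which its call begins. camera_params takes no time and is no camera call.
- bot.close_job(): hands the job in; it is judged then, once.
Trained networks look in the newest picture that a camera, given by its name, has taken for a name from the list of things; names that differ only in an ending like _2 or _b are one class to them, and where a whole thing is asked for, a point or a joint stands for the part that bears it (a point fixed in the world has none). Each returns a list of dicts, best first, with "score" (0 to 1); they miss things now and then, are a little off and sometimes report something else, mostly with a low value. They report only what shows in the picture. A call takes as long as a camera call.
- bot.cut_out(name, camera): "region" (420x560 bool, what is visible of it) and "extent" ([left, top, right, bottom] in pixels, round what is visible of it).
The state is a dict: "time": time; "joint_pos": joint angles; "dq": joint speeds; "effort": joint torques, N m; "position": TCP position; "tool_rot": TCP orientation; "force": force on the tool from outside, world axes, zero at the start; "torque": the same for the moment, N m; "opening": finger opening in m; "gripper_force": force on a finger pad.
Only numpy, scipy, OpenCV 4.12 (cv2) and the standard library are available. Lean on these libraries where they do the work, as an engineer would, in place of code of your own. Each camera call takes 0.05 s, during which the arm holds its last target. There are 200 camera calls.

## Working session

There is one attempt and no reset: what is moved stays moved. The work goes in short steps, Python scripts to look and compute and a shell command to move; the robot and the scene stay as the last step left them, time stands still between calls to the robot, and variables do not carry over. Pictures are saved under pics/ and viewed, at most 14 in all, crops included, and the job is handed in when it is done.

```bash
mkdir -p pics; ls
python3 - <<'E'
from bench import bot
import cv2,numpy as np
for n in ("top","side"):
    im=bot.get_image(n); cv2.imwrite(f"pics/{n}0.png",im[:,:,::-1])
    p=bot.camera_params(n); R=cv2.Rodrigues(np.array(p["rvec"]))[0]; print(n,-R.T@np.array(p["tvec"]))
s=bot.observe();print(s)
E
```

```text
pics
top [0.56120864 0.01608266 1.044616  ]
side [0.3053144  0.37549944 0.6401634 ]
{'time': 0.1, 'joint_pos': array([ 1.00652235e+00,  5.28384859e-01,  1.43379755e+00, -8.12513817e-06,
        1.18141143e+00, -1.78488298e-01]), 'dq': array([-2.04503695e-04, -1.93948208e-03, -2.85903939e-03, -7.11592551e-04,
       -7.55150447e-05, -1.32754145e-04]), 'effort': array([ 1.62622960e-04, -4.40980875e+01, -1.77150142e+01,  6.35664468e-02,
        5.33925800e-02, -4.19518653e-05]), 'position': array([0.23479467, 0.57851999, 0.23565487]), 'tool_rot': array([-6.02096894e-01, -3.08262170e+00,  2.93276759e-03]), 'force': array([0.22933011, 0.889913  , 0.21795783]), 'torque': array([-0.029517  , -0.00186174, -0.03156671]), 'gripper_force': 0.0, 'opening': 0.0872562071587976}
```

View pics/top0.png

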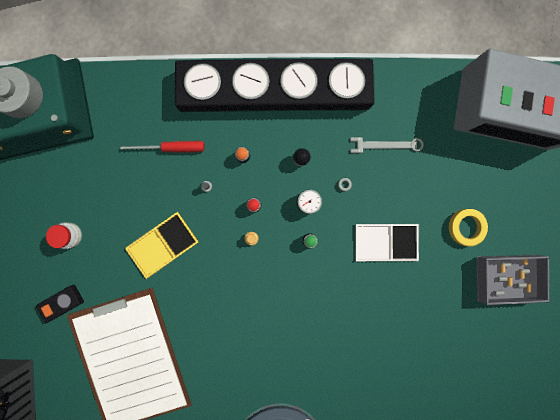

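View pics/side0.png

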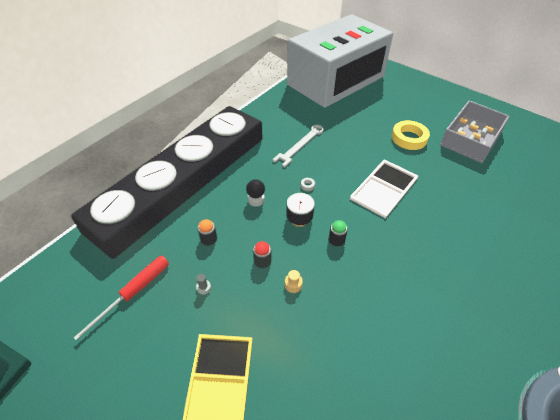

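The top view shows the amber lamp at (242,154), knob (302,156), red lamp (253,205), gauge (309,202), brass fitting (251,239) and green lamp (310,241). The yellow tray is at (161,246) with its dark lining toward the upper right, and the white tray is at (387,243) with its lining on the right. The side view agrees.

```bash
cat > h.py <<'E'
from bench import bot
import cv2,numpy as np
from scipy.optimize import least_squares
from scipy.spatial.transform import Rotation as Ro
P={n:{k:np.array(v,float) for k,v in bot.camera_params(n).items() if k in("K","D","rvec","tvec")} for n in("top","side")}
def proj(n,X): p=P[n]; return cv2.projectPoints(np.array(X,float).reshape(-1,1,3),p["rvec"],p["tvec"],p["K"],p["D"])[0][:,0]
def ray(n,uv,z):
    p=P[n];u=cv2.undistortPoints(np.array(uv,float).reshape(-1,1,2),p["K"],p["D"])[:,0]
    R=cv2.Rodrigues(p["rvec"])[0];C=-R.T@p["tvec"];d=np.c_[u,np.ones(len(u))]@R
    return C+d*((z-C[2])/d[:,2])[:,None]
L=[(17,0),(17,36),(14,37),(14,40),(11,46),(6,49),(0,50)]
S={"gauge_c":[(21,0),(21,12),(28,12),(28,48),(26,50)],"ball_knob_c":[(18,0),(18,14)]+[(20*np.cos(a),36+20*np.sin(a)) for a in np.linspace(-1,1.57,9)],
"red_lamp_c":L,"green_lamp_c":L,"amber_lamp_c":L,"brass_fitting_c":[(16,0),(16,16),(10,16),(10,36)]}
a=np.linspace(0,2*np.pi,48,endpoint=False)
def model(n): return np.concatenate([np.c_[r*np.cos(a),r*np.sin(a),0*a+z] for r,z in S[n]])/1000
def bb(u): return np.r_[u.min(0),u.max(0)+0]
def find(n,cams=("top","side"),z0=0,near=None):
    E={}
    for c in cams:
        bot.get_image(c); o=bot.cut_out(n,c)
        if near is not None: o=[q for q in o if np.hypot(*(np.array(q["extent"]).reshape(2,2).mean(0)-proj(c,[*near,.03])[0]))<25]
        if o: E[c]=np.array(o[0]["extent"],float); sc=o[0]["score"]
    if not E: return None
    c0=next(iter(E)); x0=ray(c0,E[c0].reshape(2,2).mean(0),z0+.03)[0,:2]
    f=lambda x,cs:np.concatenate([bb(proj(c,model(n)+[x[0],x[1],z0]))-.5-E[c] for c in cs])
    each={c:least_squares(f,x0,args=([c],)).x.round(4) for c in E}
    r=least_squares(f,x0,args=(list(E),))
    print(n,r.x.round(4),"res",r.fun.round(1),{k:v.tolist() for k,v in each.items()},round(sc,2)); return r.x
E
python3 - <<'E'
from h import *
for n in S: find(n)
for n in("yellow_tray","white_tray"):
  for c in("top","side"):
    bot.get_image(c)
    for o in bot.cut_out(n,c)[:2]:
        m=o["region"].astype(np.uint8);print(n,c,o["score"],o["extent"],m.sum())
        ct=max(cv2.findContours(m,0,1)[0],key=cv2.contourArea)
        w=ray(c,ct[:,0],.006)[:,:2]; r=cv2.minAreaRect((w*1000).astype(np.float32)); print(r, cv2.boxPoints(r).round(0).tolist())
E
```

```text
gauge_c [ 0.5917 -0.0772] res [-0.1 -1.3  0.7  0.9  0.1 -0.2 -0.2  1. ] {'top': [0.5913, -0.0766], 'side': [0.5923, -0.0782]} 0.87
ball_knob_c [ 0.5931 -0.0796] res [  7.5  47.1   8.9  45.  -36.9 -25.  -34.9 -23.6] {'top': [0.7015, -0.0621], 'side': [0.5016, -0.0713]} 0.71
red_lamp_c [0.5859 0.0491] res [-0.7  1.7 -0.8  1.2 -2.1 -4.2  1.1  1.2] {'top': [0.5892, 0.0473], 'side': [0.583, 0.051]} 0.69
green_lamp_c [ 0.5023 -0.0737] res [-0.1 -1.6 -2.2  0.9  1.6 -0.7  0.  -1. ] {'top': [0.5016, -0.0764], 'side': [0.5025, -0.071]} 0.82
amber_lamp_c [0.7032 0.0799] res [-2.4 -2.1  0.5  1.1  1.5  0.5  0.1 -1.1] {'top': [0.702, 0.0777], 'side': [0.704, 0.0814]} 0.94
brass_fitting_c [0.5069 0.0595] res [-2.3  0.3 -0.1 -0.3 -1.4  2.3  2.5 -3.9] {'top': [0.5068, 0.0568], 'side': [0.5067, 0.0615]} 0.74
yellow_tray side 0.6 [182.7, 335.9, 251.2, 416.7] 4715
((503.3669128417969, 265.40325927734375), (90.32083892822266, 131.58990478515625), 33.69721984863281) [[429.0, 295.0], [502.0, 186.0], [577.0, 236.0], [504.0, 345.0]]
white_tray top 0.66 [354.7, 223.3, 418.2, 261.7] 2399
((494.61279296875, -264.0427551269531), (156.3082733154297, 91.23670959472656), 89.010498046875) [[448.0, -341.0], [539.0, -343.0], [542.0, -187.0], [450.0, -185.0]]
white_tray side 0.74 [353.9, 161.4, 414.7, 215.4] 2073
((495.0902099609375, -262.7822265625), (159.89437866210938, 94.03781127929688), 88.97439575195312) [[447.0, -342.0], [541.0, -344.0], [544.0, -184.0], [450.0, -182.0]]
white_tray side 0.15 [243.6, 179.6, 264.0, 206.9] 426
((713.8712158203125, -74.04789733886719), (42.091590881347656, 78.89656829833984), 38.852294921875) [[673.0, -57.0], [722.0, -118.0], [755.0, -92.0], [706.0, -30.0]]
```

Run:
```python
from h import *
im={c:bot.get_image(c) for c in("top","side")}
hsv={c:cv2.cvtColor(i,cv2.COLOR_RGB2HSV) for c,i in im.items()}
for c in im:
    H,Sa,V=cv2.split(hsv[c]); m=((H>22)&(H<36)&(Sa>120)&(V>90)).astype(np.uint8)
    ct=max(cv2.findContours(m,0,1)[0],key=cv2.contourArea)
    r=cv2.minAreaRect((ray(c,ct[:,0],.006)[:,:2]*1000).astype(np.float32)); print("Y",c,r,cv2.boxPoints(r).round(0).tolist())
    for n,rng,xy in(("red",((H<5)|(H>174)),(.586,.049)),("green",(H>50)&(H<75)&(V>100),(.502,-.0735)),("amber",(H>5)&(H<20),(.703,.08))):
        u,v=proj(c,[*xy,.04])[0]; yy,xx=np.mgrid[:420,:560]
        k=rng&(Sa>150)&(V>80)&(np.hypot(xx-u,yy-v)<14); 
        f=lambda p:bb(proj(c,np.concatenate([np.c_[q*np.cos(a)+p[0],q*np.sin(a)+p[1],0*a+z] for q,z in((.014,.037),(.014,.040),(.011,.046),(.006,.049))])))-np.array([xx[k].min(),yy[k].min(),xx[k].max(),yy[k].max()])
        r=least_squares(f,xy); print(n,c,k.sum(),r.x.round(4),r.fun.round(1))
find("ball_knob_c",near=(.7,-.062))
find("red_lamp_c",near=(.586,.049))
```

```text
Y top ((496.5460205078125, 273.6131896972656), (89.1614990234375, 153.9632568359375), 34.111183166503906) [[416.0, 312.0], [503.0, 185.0], [577.0, 235.0], [490.0, 362.0]]
red top 101 [0.5884 0.0527] [-1.1 -0.6  1.1  0.6]
green top 21 [ 0.5023 -0.0785] [-1.6 -1.1  1.6  1.1]
amber top 99 [0.708  0.0777] [-0.6 -1.1  0.6  1.1]
Y side ((503.8536376953125, 265.19232177734375), (88.95965576171875, 131.9662628173828), 34.03672790527344) [[430.0, 295.0], [504.0, 186.0], [578.0, 235.0], [504.0, 345.0]]
red side 142 [0.5903 0.052 ] [-1.1 -1.   1.1  0.9]Traceback (most recent call last):
  File "<stdin>", line 12, in <module>
    return func(*args, **kwargs)
    vector_fun = VectorFunction(
        fun_wrapped,
    ...<6 lines>...
        workers=workers
    )
    self._update_fun()
    ~~~~~~~~~~~~~~~~^^
    self.f = self.fun_wrapped(xp_copy(self.x))
             ~~~~~~~~~~~~~~~~^^^^^^^^^^^^^^^^^
    return np.atleast_1d(self.fun(x))
                         ~~~~~~~~^^^
    return self.f(x, *self.args, **self.kwargs)
           ~~~~~~^^^^^^^^^^^^^^^^^^^^^^^^^^^^^^
  File "<stdin>", line 11, in <lambda>
    return umr_minimum(a, axis, None, out, keepdims, initial, where)
ValueError: zero-size array to reduction operation minimum which has no identity
```

```bash
cat >> h.py <<'E'
def go(x,y,z,yaw):
    "grasp-point target, tool y axis at yaw deg -> row numbers"
    s=bot.observe(); R=Ro.from_rotvec(s["tool_rot"]); c=[]
    for q in(yaw,yaw+180):
        t=np.radians(q); yv=np.array([np.cos(t),np.sin(t),0]); zv=np.array([0,0,-1.]); T=Ro.from_matrix(np.c_[np.cross(yv,zv),yv,zv]); c.append((R.inv()*T).as_rotvec(degrees=True))
    d=R.inv().apply(np.array([x,y,z-.005])-s["position"])*100
    print("t%.1f"%s["time"],"shift",d.round(2),"turn",min(c,key=np.linalg.norm).round(1),"F",s["force"].round(1),"open",round(s["opening"],4))
E
python3 - <<'E'
from h import *
find("ball_knob_c",near=(.7,-.062))
find("red_lamp_c",near=(.586,.049))
find("green_lamp_c",near=(.502,-.0735))
go(.5917,-.0772,.14,90)
E
```

```text
ball_knob_c [ 0.6982 -0.0595] res [-1.6  3.3 -1.5  0.3 -0.7  1.1 -0.2 -6.8] {'top': [0.7025, -0.0632], 'side': [0.6921, -0.0535]} 0.93
red_lamp_c [0.5848 0.0505] res [-2.1  1.6 -1.1 -2.   1.5 -0.1  0.3 -2.1] {'top': [0.5845, 0.0466], 'side': [0.5845, 0.0535]} 0.94
green_lamp_c [ 0.5051 -0.0774] res [-2.1  0.3 -1.3 -0.4  1.  -3.1  0.8  0.1] {'top': [0.5049, -0.0814], 'side': [0.5045, -0.0733]} 0.97
t2.4 shift [-57.73 -47.38  10.15] turn [ -0.   -0.  -22.1] F [0.3 0.  0. ] open 0.087
```

```bash
python3 -m inch '[-25,-20.5,4.4,0,0,-10,-1, -25,-20.5,4.4,0,0,-10,-1, -25,-20.5,4.4,0,0,-10,-1, -25,-20.5,4.4,0,0,-10,-1, -25,-20.5,4.4,0,0,-10,-1, -25,-20.5,4.4,0,0,-10,-1, -25,-20.5,4.4,0,0,-10,-1, -25,-20.5,4.4,0,0,-10,-1]' 25
python3 - <<'E'
from h import *
go(.5917,-.0772,.14,90)
E
```

```text
time: 3.07
position: [0.3906, 0.2929, 0.1925]
tool_rot: [0.332, 3.123, -0.0]
force: [0.6, 0.0, 0.9]
opening: 0.0872
gripper_force: 0.0
t3.1 shift [-27.44 -31.95   5.77] turn [ -0.    0.  -12.1] F [0.6 0.  0.9] open 0.0872
```

```bash
python3 -m inch '[-13.7,-16,2.9,0,0,-12.1,-1, -13.7,-16,2.9,0,0,-12.1,-1, -13.7,-16,2.9,0,0,-12.1,-1, -13.7,-16,2.9,0,0,-12.1,-1, -13.7,-16,2.9,0,0,-12.1,-1, -27.4,-31.95,5.77,0,0,-12.1,-1, -27.4,-31.95,5.77,0,0,-12.1,-1, -27.4,-31.95,5.77,0,0,-12.1,-1]'
python3 -m inch '[0,0,0,0,0,0,-1]' >/dev/null
python3 - <<'E'
from h import *
go(.5917,-.0772,.14,90)
E
```

```text
time: 3.73
position: [0.5449, 0.0086, 0.1481]
tool_rot: [0.001, 3.141, 0.0]
force: [1.8, 0.9, 0.9]
opening: 0.087
gripper_force: 0.0
t3.8 shift [-4.25 -8.06  1.35] turn [-0.2  0.4 -0.4] F [0.9 0.9 0.4] open 0.0872
```

```bash
python3 -m inch '[-2.1,-4,1,0,0,0,-1, -4.2,-8.0,1.35,0,0,0,-1, -4.2,-8.0,1.35,0,0,0,-1, -4.2,-8.0,1.35,0,0,0,-1, -4.2,-8.0,1.35,0,0,0,-1]'
python3 - <<'E'
from h import *
go(.5917,-.0772,.029,90)
E
```

```text
time: 4.23
position: [0.5854, -0.0691, 0.1344]
tool_rot: [-0.002, -3.14, -0.001]
force: [-0.5, 0.8, 0.8]
opening: 0.087
gripper_force: 0.0
t4.2 shift [-0.65 -0.82 11.04] turn [ 0.1 -0.1 -0.1] F [-0.5  0.8  0.8] open 0.087
```

```bash
python3 -m inch '[-0.6,-0.8,0,0,0,0,-1, -0.6,-0.8,0,0,0,0,-1, -0.6,-0.8,2,0,0,0,-1, -0.6,-0.8,4,0,0,0,-1, -0.6,-0.8,5,0,0,0,-1, -0.6,-0.8,5,0,0,0,-1]'
python3 - <<'E'
from h import *
go(.5917,-.0772,.029,90)
E
```

```text
time: 4.73
position: [0.59, -0.0758, 0.0826]
tool_rot: [0.002, -3.137, -0.003]
force: [0.6, 0.1, -0.7]
opening: 0.0869
gripper_force: 0.0
t4.7 shift [-0.2  -0.15  5.86] turn [ 0.1 -0.3  0.1] F [ 0.6  0.1 -0.7] open 0.0869
```

```bash
python3 -m inch '[-0.1,-0.1,2,0,0,0,-1, -0.1,-0.1,4,0,0,0,-1, -0.1,-0.1,5,0,0,0,-1, -0.1,-0.1,5.8,0,0,0,-1, -0.1,-0.1,5.8,0,0,0,-1, -0.1,-0.1,5.8,0,0,0,-1]'
python3 - <<'E'
from h import *
go(.5917,-.0772,.029,90)
cv2.imwrite("pics/side1.png",cv2.resize(bot.get_image("side")[120:320,160:400,::-1],None,fx=2.5,fy=2.5))
E
```

```text
time: 5.23
position: [0.5932, -0.0781, 0.027]
tool_rot: [-0.0, 3.141, -0.0]
force: [-0.6, 0.4, 0.0]
opening: 0.0869
gripper_force: 0.0
t5.2 shift [0.15 0.09 0.3 ] turn [-0.  0.  0.] F [-0.6  0.4  0. ] open 0.0869
```

View pics/side1.png

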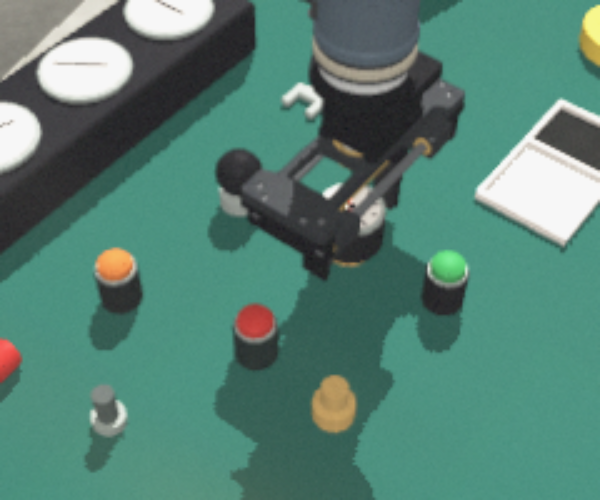

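The fingers straddle the gauge (crop 350,230), with nothing else in the way. I'll close now.

```bash
python3 -m inch '[0.1,0,0.2,0,0,0,0, 0.1,0,0.2,0,0,0,1, 0.1,0,0.2,0,0,0,1, 0.1,0,0.2,0,0,0,1, 0.1,0,0.2,0,0,0,1, 0.1,0,0.2,0,0,0,1, 0.1,0,0.2,0,0,0,1, 0.1,0,0.2,0,0,0,1]' 25
python3 -m inch '[0,0,0,0,0,0,1, 0,0,0,0,0,0,1, 0,0,0,0,0,0,1,0,0,0,0,0,0,1]' 25
python3 - <<'E'
from h import *
go(.4784,.3,.12,124.4)
E
```

```text
time: 5.95
position: [0.592, -0.078, 0.0249]
tool_rot: [0.0, 3.141, 0.001]
force: [-0.6, 1.4, 2.4]
opening: 0.0552
gripper_force: 25.0
time: 6.28
position: [0.592, -0.078, 0.0249]
tool_rot: [0.0, 3.141, 0.0]
force: [-0.8, 2.8, 5.3]
opening: 0.055
gripper_force: 25.0
t6.3 shift [11.37 37.8  -9.  ] turn [  0.    0.  -34.4] F [-0.8  2.8  5.3] open 0.055
```

```bash
python3 -m inch '[0,0,-0.7,0,0,0,1, 0,0,-2,0,0,0,1, 0,0,-4,0,0,0,1, 0,0,-6,0,0,0,1, 0.5,1.5,-8,0,0,-2,1, 1,3.5,-9,0,0,-5,1, 1.8,6,-9,0,0,-8,1, 2.7,9,-9,0,0,-11,1]'
python3 - <<'E'
from h import *
go(.4784,.3,.12,124.4)
E
```

```text
time: 6.95
position: [0.5662, 0.0108, 0.1166]
tool_rot: [-0.302, 3.123, -0.003]
force: [0.7, 0.7, -3.0]
opening: 0.0555
gripper_force: 25.0
t7.0 shift [ 3.09 30.06  0.07] turn [ -0.2   0.2 -23.4] F [ 0.7  0.7 -3. ] open 0.0555
```

```bash
python3 -m inch '[0.4,3.5,0,0,0,-4,1, 0.8,7,0,0,0,-8,1, 1.2,10.5,0,0,0,-11,1, 1.6,14,0,0,0,-14,1, 2,17.5,0,0,0,-17,1, 2.4,21,0,0,0,-20,1, 2.7,24.5,0,0,0,-23.4,1, 2.9,27.5,0,0,0,-23.4,1]'
python3 -m inch '[0.6,1.6,0,0,0,0,1, 0.6,1.6,0,0,0,0,1,0.6,1.6,0,0,0,0,1,0.6,1.6,0,0,0,0,1]'
python3 - <<'E'
from h import *
go(.4784,.3,.035,124.4)
E
```

```text
time: 7.62
position: [0.4832, 0.2778, 0.1154]
tool_rot: [-0.933, 2.999, -0.0]
force: [1.2, -0.4, -2.9]
opening: 0.0557
gripper_force: 25.0
time: 7.95
position: [0.4709, 0.2854, 0.1151]
tool_rot: [-0.929, 3.0, -0.001]
force: [0.5, 0.0, -2.1]
opening: 0.0555
gripper_force: 25.0
t8.0 shift [-1.44  0.78  8.51] turn [-0.1  0.1 -0. ] F [ 0.5  0.  -2.1] open 0.0555
```

```bash
python3 -m inch '[-0.7,0.4,1,0,0,0,1, -1.4,0.8,2.5,0,0,0,1, -1.4,0.8,4,0,0,0,1, -1.4,0.8,5.5,0,0,0,1, -1.4,0.8,6.8,0,0,0,1, -1.4,0.8,7.6,0,0,0,1, -1.4,0.8,7.9,0,0,0,1,-1.4,0.8,7.9,0,0,0,1]'
python3 -m inch '[0,0,0,0,0,0,1, 0,0,0,0,0,0,1]'
python3 - <<'E'
from h import *
go(.4784,.3,.0329,124.4)
cv2.imwrite("pics/s2.png",cv2.resize(bot.get_image("side")[260:420,100:320,::-1],None,fx=2.5,fy=2.5))
E
```

```text
time: 8.62
position: [0.4774, 0.2999, 0.0346]
tool_rot: [0.927, -3.0, 0.0]
force: [-0.1, 0.1, -2.5]
opening: 0.0552
gripper_force: 25.0
time: 8.78
position: [0.4779, 0.3006, 0.0363]
tool_rot: [-0.928, 3.0, 0.0]
force: [-0.9, 0.6, -1.8]
opening: 0.0554
gripper_force: 25.0
t8.8 shift [-0.01 -0.07  0.84] turn [-0.   0.1 -0. ] F [-0.9  0.6 -1.8] open 0.0554
```

View pics/s2.png

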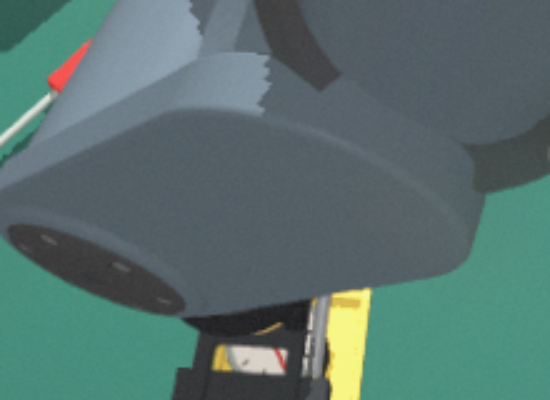

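The arm hides most of the tray, with the gauge just visible between the fingers (crop 255,360). I'll descend slowly and watch the force.

```bash
python3 -m inch '[0,0,0.2,0,0,0,1, 0,0,0.4,0,0,0,1, 0,0,0.55,0,0,0,1, 0,0,0.7,0,0,0,1, 0,0,0.7,0,0,0,1]'
python3 -m inch '[0,0,0.05,0,0,0,1, 0,0,0.1,0,0,0,1, 0,0,0.1,0,0,0,1]'
```

```text
time: 9.25
position: [0.4769, 0.3004, 0.0283]
tool_rot: [0.929, -3.001, 0.0]
force: [0.1, -0.4, -1.8]
opening: 0.0556
gripper_force: 25.0
time: 9.5
position: [0.4771, 0.3005, 0.0279]
tool_rot: [-0.929, 3.001, 0.0]
force: [0.4, -0.4, 0.8]
opening: 0.0554
gripper_force: 25.0
```

```bash
python3 -m inch '[0,0,0.05,0,0,0,-0.4, 0,0,0.05,0,0,0,-0.6, 0,0,0.05,0,0,0,-0.6, 0,0,0.05,0,0,0,-0.6, 0,0,0,0,0,0,-0.6, 0,0,-1,0,0,0,-0.6, 0,0,-3,0,0,0,-0.6, 0,0,-6,0,0,0,-0.6]'
python3 - <<'E'
from h import *
go(.588,.0505,.12,90)
E
```

```text
time: 10.17
position: [0.4755, 0.2998, 0.0868]
tool_rot: [0.927, -2.996, 0.001]
force: [0.4, -0.5, 0.3]
opening: 0.0695
gripper_force: 0.0
t10.2 shift [  4.8  -26.92  -2.83] turn [-0.  -0.3 34.4] F [ 0.4 -0.5  0.3] open 0.0695
```

Next, to the red lamp.

```bash
python3 -m inch '[0,0,-2.8,0,0,0,-1, 2.4,-13,-2.8,0,0,34.4,-1, 2.4,-13,-2.8,0,0,34.4,-1, 2.4,-13,-2.8,0,0,34.4,-1, 2.4,-13,-2.8,0,0,34.4,-1, 4.8,-26.9,-2.8,0,0,34.4,-1, 4.8,-26.9,-2.8,0,0,34.4,-1, 4.8,-26.9,-2.8,0,0,34.4,-1]'
python3 -m inch '[0,0,0,0,0,0,-1]' >/dev/null
python3 - <<'E'
from h import *
go(.588,.0505,.10,90)
E
```

```text
time: 10.83
position: [0.5832, 0.0647, 0.1166]
tool_rot: [-0.001, 3.141, -0.0]
force: [0.3, 0.3, 0.9]
opening: 0.0868
gripper_force: 0.0
t10.9 shift [ 0.03 -0.84  2.21] turn [-0.2  0.5 -0.3] F [ 0.8 -0.  -0.2] open 0.087
```

```bash
python3 -m inch '[0,-0.8,0,0,0,0,-1, 0,-0.8,2,0,0,0,-1, 0,-0.8,3,0,0,0,-1, 0,-0.8,3,0,0,0,-1]'
python3 - <<'E'
from h import *
go(.588,.0505,.03,90)
E
```

```text
time: 11.25
position: [0.58, 0.0588, 0.0837]
tool_rot: [0.001, -3.136, -0.001]
force: [-0.8, -0.2, 0.5]
opening: 0.0871
gripper_force: 0.0
t11.2 shift [-0.83 -0.84  5.86] turn [ 0.  -0.3  0. ] F [-0.8 -0.2  0.5] open 0.0871
```

```bash
python3 -m inch '[-0.8,-0.8,0,0,0,0,-1, -0.8,-0.8,0,0,0,0,-1, -0.8,-0.8,0,0,0,0,-1]' >/dev/null
python3 - <<'E'
from h import *
go(.588,.0505,.03,90)
E
```

```text
t11.5 shift [0.43 0.06 6.15] turn [-0.   0.1  0. ] F [-0.2 -0.2 -0.1] open 0.0871
```

```bash
python3 -m inch '[0.3,0,1.5,0,0,0,-1, 0.3,0,3,0,0,0,-1, 0.3,0,4.5,0,0,0,-1, 0.3,0,5.6,0,0,0,-1, 0.3,0,5.6,0,0,0,-1, 0.3,0,5.6,0,0,0,-1]' >/dev/null
python3 - <<'E'
from h import *
go(.588,.0505,.03,90)
cv2.imwrite("pics/s3.png",cv2.resize(bot.get_image("side")[160:320,160:380,::-1],None,fx=2.5,fy=2.5))
E
```

```text
t12.0 shift [-0.04  0.03  0.45] turn [ 0. -0.  0.] F [ 0.8 -0.5  0. ] open 0.0869
```

View pics/s3.png

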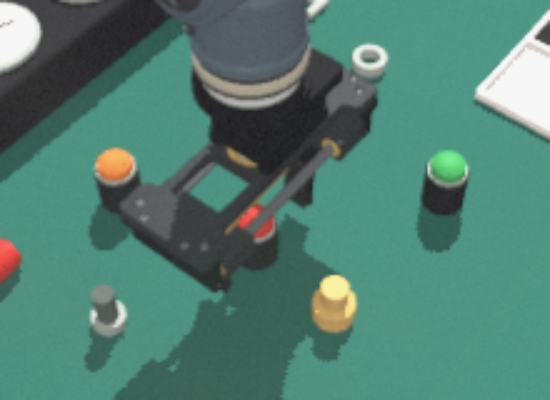

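The red lamp (crop 262,240) sits midway between the fingertips at (225,280) and (300,195). Amber and brass are clear.

```bash
python3 -m inch '[0,0,0.4,0,0,0,-0.4, 0,0,0.4,0,0,0,0, 0,0,0.4,0,0,0,0.2, 0,0,0.4,0,0,0,1, 0,0,0.4,0,0,0,1, 0,0,0.4,0,0,0,1, 0,0,0.4,0,0,0,1, 0,0,0.4,0,0,0,1]' 12
python3 -m inch '[0,0,0,0,0,0,1, 0,0,0,0,0,0,1, 0,0,0,0,0,0,1,0,0,0,0,0,0,1]' 12
python3 - <<'E'
from h import *
go(.5202,.239,.12,124.4)
E
```

```text
time: 12.72
position: [0.5878, 0.05, 0.0257]
tool_rot: [0.0, 3.142, -0.0]
force: [-0.5, -0.1, -0.1]
opening: 0.0414
gripper_force: 0.0
time: 13.05
position: [0.5878, 0.0501, 0.0257]
tool_rot: [-0.0, -3.142, -0.0]
force: [0.2, 0.8, 1.4]
opening: 0.0335
gripper_force: 12.0
t13.1 shift [ 6.76 18.89 -8.93] turn [  0.    0.  -34.4] F [0.2 0.8 1.4] open 0.0335
```

```bash
python3 -m inch '[0,0,-0.7,0,0,0,1, 0,0,-2,0,0,0,1, 0,0,-4,0,0,0,1, 0,0,-6,0,0,5,1, 0.5,1.5,-8,0,0,11,1, 1.3,3.5,-9,0,0,17,1, 2.1,6,-9,0,0,23,1, 3,8.5,-9,0,0,29,1]'
python3 - <<'E'
from h import *
go(.5202,.239,.12,34.4)
E
```

```text
time: 13.72
position: [0.5588, 0.1354, 0.1182]
tool_rot: [0.796, 3.035, 0.002]
force: [0.3, -0.4, -0.2]
opening: 0.0338
gripper_force: 12.0
t13.7 shift [8.45 7.13 0.3 ] turn [ 0.2  0.2 26.2] F [ 0.3 -0.4 -0.2] open 0.0338
```

```bash
python3 -m inch '[2,1.7,0,0,0,6,1, 4,3.4,0,0,0,12,1, 6,5,0,0,0,18,1, 7.5,6.3,0,0,0,23,1, 8.1,6.8,0,0,0,26.2,1, 8.1,6.8,0,0,0,26.2,1, 8.1,6.8,0,0,0,26.2,1, 8.1,6.8,0,0,0,26.2,1]' >/dev/null
python3 - <<'E'
from h import *
go(.5202,.239,.0337,34.4)
E
```

```text
t14.4 shift [0.5  0.3  8.76] turn [0.1 0.  0.5] F [ 0.4 -0.  -1.3] open 0.0334
```

```bash
python3 -m inch '[0.3,0.2,1,0,0,0.3,1, 0.4,0.3,2.5,0,0,0.3,1, 0.4,0.3,4,0,0,0.3,1, 0.4,0.3,5.5,0,0,0.3,1, 0.4,0.3,6.8,0,0,0.3,1, 0.4,0.3,7.6,0,0,0.3,1, 0.4,0.3,7.9,0,0,0.3,1,0.4,0.3,7.9,0,0,0.3,1]' >/dev/null
python3 -m inch '[0,0,0,0,0,0,1, 0,0,0,0,0,0,1]' >/dev/null
python3 - <<'E'
from h import *
go(.5202,.239,.0337,34.4)
E
```

```text
t15.2 shift [ 0.05 -0.03  0.86] turn [0.1 0.  0.1] F [ 0.9  0.1 -1.1] open 0.0337
```

```bash
python3 -m inch '[0,0,0.2,0,0,0,1, 0,0,0.4,0,0,0,1, 0,0,0.55,0,0,0,1, 0,0,0.7,0,0,0,1, 0,0,0.75,0,0,0,1, 0,0,0.75,0,0,0,1]'
python3 -m inch '[0,0,0.05,0,0,0,1, 0,0,0.1,0,0,0,1, 0,0,0.1,0,0,0,1]'
```

```text
time: 15.72
position: [0.52, 0.2387, 0.029]
tool_rot: [-1.463, -2.78, 0.0]
force: [-0.2, -0.1, -1.0]
opening: 0.0335
gripper_force: 12.0
time: 15.97
position: [0.5201, 0.2388, 0.0287]
tool_rot: [1.463, 2.78, 0.0]
force: [-0.7, 0.4, 3.9]
opening: 0.0337
gripper_force: 12.0
```

```bash
python3 -m inch '[0,0,0,0,0,0,0.1, 0,0,0,0,0,0,-0.2, 0,0,0,0,0,0,-0.3, 0,0,0,0,0,0,-0.3, 0,0,-1,0,0,0,-0.3, 0,0,-3,0,0,0,-0.3, 0,0,-6,0,0,0,-0.3, 0,0,-9,0,0,0,-0.3]'
python3 - <<'E'
from h import *
go(.7015,-.061,.13,90)
E
```

```text
time: 16.63
position: [0.5194, 0.2385, 0.1189]
tool_rot: [-1.462, -2.779, 0.002]
force: [-0.1, 0.4, -0.5]
opening: 0.0563
gripper_force: 0.0
t16.6 shift [-35.    -1.95  -0.64] turn [ -0.1  -0.1 -55.5] F [-0.1  0.4 -0.5] open 0.0563
```

```bash
python3 -m inch '[-25,-1.4,-3,0,0,-55.5,-1, -25,-1.4,-3,0,0,-55.5,-1, -25,-1.4,-3,0,0,-55.5,-1, -25,-1.4,-3,0,0,-55.5,-1, -25,-1.4,-3,0,0,-55.5,-1, -25,-1.4,-3,0,0,-55.5,-1, -25,-1.4,-3,0,0,-55.5,-1, -25,-1.4,-3,0,0,-55.5,-1]' >/dev/null
python3 -m inch '[0,0,0,0,0,0,-1,0,0,0,0,0,0,-1,0,0,0,0,0,0,-1]' >/dev/null
python3 - <<'E'
from h import *
go(.7015,-.061,.13,90)
im=np.hstack([bot.get_image(c)[y:y+170,x:x+160,::-1] for c,x,y in(("top",100,180),("side",130,250))])
cv2.imwrite("pics/p4.png",cv2.resize(im,None,fx=2.4,fy=2.4))
find("gauge_c",near=(.478,.3),z0=.003)
find("red_lamp_c",near=(.52,.239),z0=.003)
E
```

```text
t17.6 shift [-5.21 -8.63  2.32] turn [ 0.  -0.  -0.1] F [-0.2 -0.3 -0. ] open 0.0869
gauge_c [0.4772 0.2986] res [-1.8 -0.9  0.4  0.   1.1 -3.4 -0.2  2.9] {'top': [0.4763, 0.297], 'side': [0.4776, 0.2992]} 0.94
red_lamp_c [0.5168 0.2375] res [ 0.4  2.1 -3.1 -0.6 -2.  -3.7  2.5  1.5] {'top': [0.5184, 0.2343], 'side': [0.5159, 0.2389]} 0.97
```

View pics/p4.png

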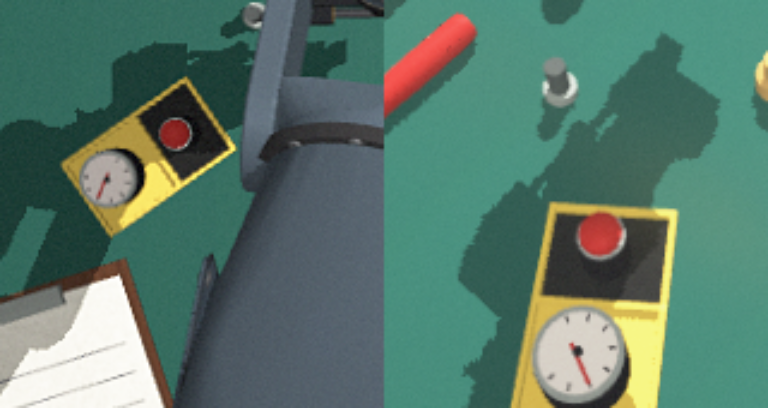

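Gauge and red lamp both stand upright, centred in their yellow-tray compartments. On to the knob.

```bash
python3 -m inch '[-2.6,-4.3,0,0,0,0,-1, -5.2,-8.6,0,0,0,0,-1, -5.2,-8.6,0,0,0,0,-1, -5.2,-8.6,1,0,0,0,-1, -5.2,-8.6,1,0,0,0,-1, -5.2,-8.6,1,0,0,0,-1]' >/dev/null
python3 - <<'E'
from h import *
go(.7015,-.061,.036,90)
E
```

```text
t18.6 shift [-0.15 -0.09 10.56] turn [ 0.1 -0.2 -0. ] F [0.1 0.9 0.1] open 0.0871
```

```bash
python3 -m inch '[0,0,1.5,0,0,0,-1, 0,0,4,0,0,0,-1, 0,0,6.5,0,0,0,-1, 0,0,8.5,0,0,0,-1, 0,0,10,0,0,0,-1, 0,0,10,0,0,0,-1, 0,0,10,0,0,0,-1]' >/dev/null
python3 - <<'E'
from h import *
go(.7015,-.061,.036,90)
cv2.imwrite("pics/s5.png",cv2.resize(bot.get_image("side")[130:290,160:380,::-1],None,fx=2.5,fy=2.5))
E
```

```text
t19.1 shift [-0.02 -0.09  0.66] turn [ 0.  -0.1  0.1] F [-0.1 -0.8  0.3] open 0.0865
```

View pics/s5.png

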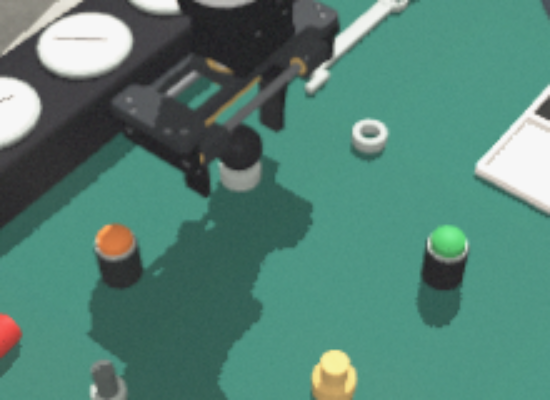

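Run:
```python
from h import *
for x in(.692,.6965,.7015): 
  b=[[x+.02*np.cos(t)*np.cos(q),-.061+.02*np.cos(t)*np.sin(q),.036+.02*np.sin(t)] for t in np.linspace(-1.5,1.5,15) for q in a]
  print(x,bb(proj("side",b)).round(1),bb(proj("side",[[x+.018*np.cos(q),-.061+.018*np.sin(q),0] for q in a])).round(1), bb(proj("top",b)).round(1))
for o in bot.cut_out("ball_knob_c","side")[:1]: print(o["extent"],o["score"])
bot.get_image("top")
for o in bot.cut_out("ball_knob_c","top")[:1]: print(o["extent"],o["score"])
t=cv2.imread("pics/top0.png")[140:175,285:320].max(2); print((t[:,17]),t[16])
```

```text
0.692 [248.3 180.4 267.4 199.4] [250.1 195.4 266.7 207.7] [292.9 150.6 310.1 167.8]
0.6965 [246.7 179.4 265.7 198.4] [248.5 194.5 265.1 206.7] [292.8 148.7 310.  165.9]
0.7015 [244.9 178.4 263.8 197.4] [246.8 193.5 263.3 205.7] [292.8 146.5 310.  163.8]
[246.3, 178.1, 264.2, 206.9] 0.91
[106 102 103 103 102 102 104 109  67  32  27  30  29  37  40  45  40  37
  34  29  24  34  33  22  19  54 105 105 106 102 104 106 106 104 104] [105 112  86  56  64  65  68  60  36  23  21  25  25  28  31  36  41  40
  43  44  40  43  33  31  34  68  99 106 100 103 106 105 106 107 110]
```

```bash
python3 -m inch '[0.3,0,0.6,0,0,0,-0.4, 0.3,0,0.6,0,0,0,0, 0.3,0,0.6,0,0,0,0.1, 0.3,0,0.6,0,0,0,0.1, 0.3,0,0.6,0,0,0,1, 0.3,0,0.6,0,0,0,1, 0.3,0,0.6,0,0,0,1, 0.3,0,0.6,0,0,0,1]' 25
python3 -m inch '[0,0,0,0,0,0,1, 0,0,0,0,0,0,1, 0,0,0,0,0,0,1,0,0,0,0,0,0,1]' 25
python3 - <<'E'
from h import *
go(.4955,-.2313,.13,90)
E
```

```text
time: 20.0
position: [0.6992, -0.0613, 0.0322]
tool_rot: [0.0, 3.141, -0.0]
force: [-0.8, -0.2, -0.9]
opening: 0.0415
gripper_force: 0.0
time: 20.33
position: [0.6992, -0.0612, 0.0322]
tool_rot: [0.0, 3.141, 0.0]
force: [-0.8, 0.4, 0.1]
opening: 0.0388
gripper_force: 25.0
t20.3 shift [ 20.37 -17.01  -9.28] turn [ 0.  0. -0.] F [-0.8  0.4  0.1] open 0.0388
```

```bash
python3 -m inch '[0,0,-0.5,0,0,0,1, 0,0,-1.5,0,0,0,1, 0,0,-3,0,0,0,1, 0,0,-5,0,0,0,1, 0.8,-0.7,-7,0,0,0,1, 2,-1.7,-8.5,0,0,0,1, 3.7,-3.1,-9,0,0,0,1, 5.6,-4.7,-9,0,0,0,1]'
python3 -m inch '[2,-1.7,0,0,0,0,1, 4,-3.4,0,0,0,0,1, 6,-5.1,0,0,0,0,1, 8,-6.8,0,0,0,0,1, 10,-8.5,0,0,0,0,1, 12,-10.1,0,0,0,0,1, 13.4,-11.2,0,0,0,0,1, 14.3,-12,0,0,0,0,1]'
python3 -m inch '[0.3,-0.2,0,0,0,0,1, 0.3,-0.2,0,0,0,0,1]' >/dev/null
python3 - <<'E'
from h import *
go(.4955,-.2313,.0402,90)
cv2.imwrite("pics/s6.png",cv2.resize(bot.get_image("side")[80:240,260:480,::-1],None,fx=2.5,fy=2.5))
E
```

```text
time: 21.0
position: [0.6451, -0.1087, 0.1263]
tool_rot: [-0.002, 3.134, -0.004]
force: [0.9, -1.3, -1.1]
opening: 0.0389
gripper_force: 25.0
time: 21.67
position: [0.499, -0.2296, 0.1237]
tool_rot: [0.002, 3.141, -0.002]
force: [0.3, 0.5, -0.8]
opening: 0.0384
gripper_force: 25.0
t21.8 shift [ 0.18 -0.03  8.79] turn [-0.   0.1 -0.1] F [-0.3  0.6 -1. ] open 0.0388
```

View pics/s6.png

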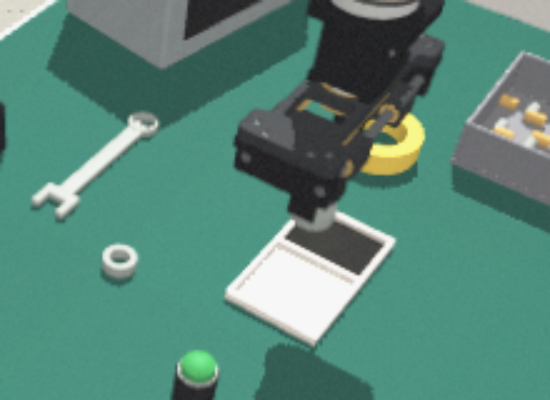

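The knob hangs upright, with its foot at crop (318,215) held high over the white tray. I'll lower it.

```bash
python3 -m inch '[0.1,0,1,0,0,0,1, 0.1,0,2.5,0,0,0,1, 0.1,0,4,0,0,0,1, 0.1,0,5.5,0,0,0,1, 0.1,0,6.8,0,0,0,1, 0.1,0,7.6,0,0,0,1, 0.1,0,7.9,0,0,0,1,0.1,0,7.9,0,0,0,1]' >/dev/null
python3 -m inch '[0,0,0,0,0,0,1, 0,0,0,0,0,0,1]' >/dev/null
python3 - <<'E'
from h import *
go(.4955,-.2313,.0402,90)
E
```

```text
t22.7 shift [ 0.13 -0.09  0.85] turn [-0.   0.1  0. ] F [ 0.5  0.1 -0.2] open 0.0388
```

```bash
python3 -m inch '[0,0,0.2,0,0,0,1, 0,0,0.4,0,0,0,1, 0,0,0.55,0,0,0,1, 0,0,0.7,0,0,0,1, 0,0,0.75,0,0,0,1, 0,0,0.75,0,0,0,1]'
python3 -m inch '[0,0,0.05,0,0,0,1, 0,0,0.1,0,0,0,1, 0,0,0.1,0,0,0,1]'
python3 - <<'E'
from h import *
cv2.imwrite("pics/s7.png",cv2.resize(bot.get_image("side")[80:240,300:460,::-1],None,fx=3,fy=3))
E
```

```text
time: 23.22
position: [0.496, -0.2302, 0.0355]
tool_rot: [-0.0, -3.141, -0.0]
force: [-0.0, -0.6, -2.3]
opening: 0.0387
gripper_force: 25.0
time: 23.47
position: [0.4962, -0.2303, 0.0351]
tool_rot: [0.0, 3.141, -0.0]
force: [-1.3, -0.1, 2.7]
opening: 0.0384
gripper_force: 25.0
```

View pics/s7.png

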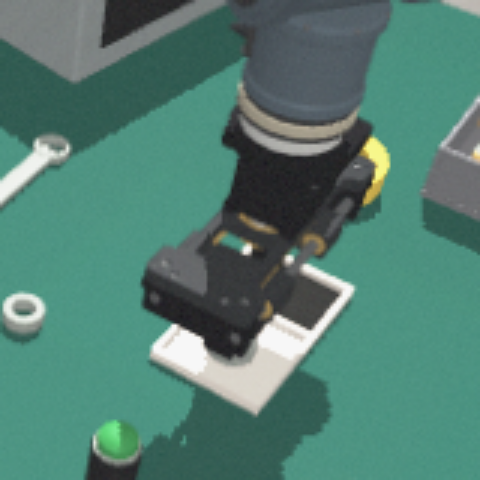

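The foot is on the large compartment floor (crop 240,350) and the force shows contact. I'll release it.

```bash
python3 -m inch '[0,0,0,0,0,0,0, 0,0,0,0,0,0,-0.3, 0,0,0,0,0,0,-0.5, 0,0,0,0,0,0,-0.5, 0,0,-1,0,0,0,-0.5, 0,0,-3,0,0,0,-0.5, 0,0,-6,0,0,0,-0.5, 0,0,-9,0,0,0,-0.5]'
python3 - <<'E'
from h import *
go(.5035,-.0755,.10,90)
E
```

```text
time: 24.18
position: [0.4955, -0.2298, 0.1254]
tool_rot: [-0.0, -3.14, -0.002]
force: [1.4, -1.3, -0.2]
opening: 0.0647
gripper_force: 0.0
t24.2 shift [-0.81 15.43  3.06] turn [ 0.1 -0.1 -0. ] F [ 1.4 -1.3 -0.2] open 0.0647
```

```bash
python3 -m inch '[-0.4,4,0,0,0,0,-1, -0.8,8,0,0,0,0,-1, -0.8,12,1,0,0,0,-1, -0.8,15.4,2,0,0,0,-1, -0.8,15.4,3,0,0,0,-1, -0.8,15.4,3,0,0,0,-1, -0.8,15.4,3,0,0,0,-1, -0.8,15.4,3,0,0,0,-1]' >/dev/null
python3 - <<'E'
from h import *
go(.5035,-.0755,.03,90)
k=find("ball_knob_c",near=(.496,-.230),z0=.003)
find("green_lamp_c",near=(.503,-.0755))
E
```

```text
t24.9 shift [0.17 0.21 7.02] turn [-0.1  0.1 -0.1] F [-0.8 -0.1  0.1] open 0.0868
ball_knob_c [ 0.4931 -0.2332] res [ 1.3  2.1 -1.3 -2. ] {'side': [0.4931, -0.2332]} 0.9
green_lamp_c [ 0.5047 -0.0716] res [ 1.3 -2.3 -1.3  2.3] {'side': [0.5047, -0.0716]} 0.9
```

```bash
python3 -m inch '[0.1,0.2,1.5,0,0,0,-1, 0.1,0.2,3,0,0,0,-1, 0.1,0.2,4.5,0,0,0,-1, 0.1,0.2,6,0,0,0,-1, 0.1,0.2,6.9,0,0,0,-1, 0.1,0.2,6.9,0,0,0,-1, 0.1,0.2,6.9,0,0,0,-1]' >/dev/null
python3 - <<'E'
from h import *
go(.5035,-.0755,.03,90)
cv2.imwrite("pics/s8.png",cv2.resize(bot.get_image("side")[140:300,260:480,::-1],None,fx=2.5,fy=2.5))
E
```

```text
t25.8 shift [-0.05 -0.13  0.04] turn [ 0.  -0.1 -0. ] F [-0.6 -1.3  1.1] open 0.0871
```

View pics/s8.png

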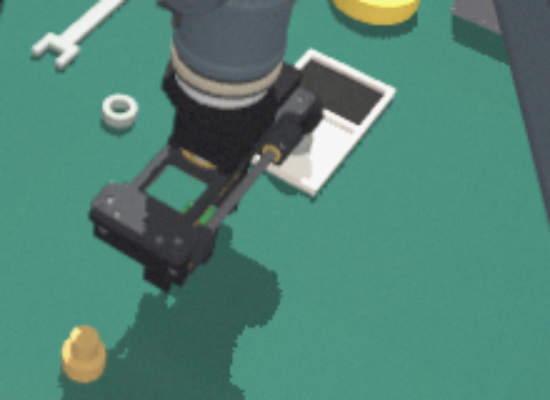

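The green lens (crop 200,213) is between the fingers and the brass fitting at (85,355) is clear. I'll close.

```bash
python3 -m inch '[0,0,0,0,0,0,-0.4, 0,0,0,0,0,0,0, 0,0,0,0,0,0,0.1, 0,0,0,0,0,0,0.15, 0,0,0,0,0,0,0.3, 0,0,0,0,0,0,1, 0,0,0,0,0,0,1, 0,0,0,0,0,0,1]' 12
python3 -m inch '[0,0,0,0,0,0,1, 0,0,0,0,0,0,1, 0,0,0,0,0,0,1,0,0,0,0,0,0,1,0,0,0,0,0,0,1]' 12
python3 - <<'E'
from h import *
go(.4944,-.305,.13,90)
E
```

```text
time: 26.55
position: [0.5032, -0.0742, 0.0257]
tool_rot: [0.0, 3.142, -0.0]
force: [-0.6, -0.5, -0.3]
opening: 0.0415
gripper_force: 0.0
time: 26.97
position: [0.5032, -0.0743, 0.0257]
tool_rot: [0.0, 3.141, -0.0]
force: [-0.0, -0.9, -1.1]
opening: 0.0335
gripper_force: 12.0
t27.0 shift [  0.88 -23.07  -9.93] turn [-0.  0. -0.] F [-0.  -0.9 -1.1] open 0.0335
```

```bash
python3 -m inch '[0,0,-0.7,0,0,0,1, 0,0,-2,0,0,0,1, 0,0,-4,0,0,0,1, 0,0,-6,0,0,0,1, 0,-1,-8,0,0,0,1, 0,-3,-9,0,0,0,1, 0.2,-5,-9.5,0,0,0,1, 0.3,-7,-9.5,0,0,0,1]'
python3 - <<'E'
from h import *
print(bot.observe()["joint_pos"].round(2))
go(.4944,-.306,.13,1)
E
```

```text
time: 27.63
position: [0.5006, -0.1449, 0.1226]
tool_rot: [-0.001, 3.139, -0.002]
force: [-0.4, -0.4, -1.3]
opening: 0.0335
gripper_force: 12.0
[-0.5   0.56  1.8   0.    0.78 -2.07]
t27.6 shift [  0.63 -16.11  -0.22] turn [ 0.1  0.2 89.1] F [-0.4 -0.4 -1.3] open 0.0335
```

```bash
python3 -m inch '[0,-2,0,0,0,6,1, 0,-4,0,0,0,12,1, 0.1,-6,0,0,0,18,1, 0.2,-8,0,0,0,24,1, 0.3,-10,0,0,0,30,1, 0.4,-12,0,0,0,36,1, 0.5,-13.5,0,0,0,42,1, 0.5,-14.5,0,0,0,48,1]' >/dev/null
python3 -m inch '[0,0,0,0,0,6,1, 0,0,0,0,0,12,1, 0,0,0,0,0,18,1, 0,0,0,0,0,24,1, 0,0,0,0,0,30,1, 0,0,0,0,0,36,1, 0,0,0,0,0,40,1, 0,0,0,0,0,41,1]' >/dev/null
python3 -m inch '[0,0,0,0,0,0,1,0,0,0,0,0,0,1]'
python3 - <<'E'
from h import *
go(.4944,-.306,.0337,1)
E
```

```text
time: 29.13
position: [0.495, -0.2891, 0.1208]
tool_rot: [-2.2, -2.242, 0.0]
force: [-0.1, -0.4, -0.8]
opening: 0.0337
gripper_force: 12.0
t29.1 shift [-1.69 -0.09  9.21] turn [-0.  -0.   0.1] F [-0.1 -0.4 -0.8] open 0.0337
```

```bash
python3 -m inch '[-0.8,0,0,0,0,0,1, -1.7,-0.1,1,0,0,0,1, -1.7,-0.1,2.5,0,0,0,1, -1.7,-0.1,4.5,0,0,0,1, -1.7,-0.1,6.3,0,0,0,1, -1.7,-0.1,7.5,0,0,0,1, -1.7,-0.1,8.3,0,0,0,1, -1.7,-0.1,8.3,0,0,0,1]' >/dev/null
python3 -m inch '[0,0,0,0,0,0,1, 0,0,0,0,0,0,1,0,0,0,0,0,0,1]' >/dev/null
python3 - <<'E'
from h import *
go(.4944,-.306,.0337,1)
cv2.imwrite("pics/s9.png",cv2.resize(bot.get_image("side")[80:240,300:460,::-1],None,fx=3,fy=3))
E
```

```text
t30.1 shift [ 0.09 -0.07  0.99] turn [0.1 0.1 0. ] F [-1.5  0.3 -1.4] open 0.0332
```

View pics/s9.png

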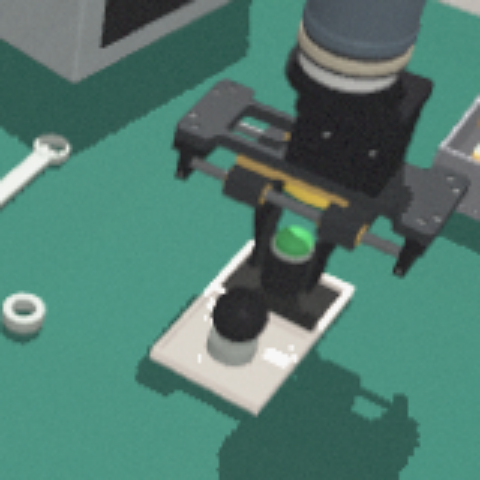

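The knob stands upright in the large compartment (crop 238,325). The green lamp hovers over the small one (290,265).

```bash
python3 -m inch '[0,0,0.2,0,0,0,1, 0,0,0.4,0,0,0,1, 0,0,0.6,0,0,0,1, 0,0,0.8,0,0,0,1, 0,0,0.9,0,0,0,1, 0,0,0.9,0,0,0,1]'
python3 -m inch '[0,0,0.05,0,0,0,1, 0,0,0.1,0,0,0,1, 0,0,0.1,0,0,0,1]'
```

```text
time: 30.6
position: [0.4944, -0.3061, 0.0287]
tool_rot: [-2.202, -2.241, 0.0]
force: [-0.1, 0.5, 0.6]
opening: 0.0335
gripper_force: 12.0
time: 30.85
position: [0.4943, -0.3061, 0.0286]
tool_rot: [-2.202, -2.241, 0.0]
force: [-0.8, 1.0, 7.8]
opening: 0.0334
gripper_force: 12.0
```

```bash
python3 -m inch '[0,0,-0.05,0,0,0,0.1, 0,0,-0.05,0,0,0,-0.2, 0,0,-0.05,0,0,0,-0.3, 0,0,-0.05,0,0,0,-0.3, 0,0,-1,0,0,0,-0.3, 0,0,-3,0,0,0,-0.3, 0,0,-6,0,0,0,-0.3, 0,0,-10,0,0,0,-0.3]'
python3 -m inch '[4,0,-3,0,0,0,-0.3, 8,0,-6,0,0,0,-0.3, 8,8,-6,0,0,0,-0.3, 8,8,-6,0,0,0,-0.3, 8,8,-6,0,0,0,-0.3, 8,8,-6,0,0,0,-0.3, 8,8,-6,0,0,0,-0.3]'
python3 - <<'E'
from h import *
t,s=bot.get_image("top"),bot.get_image("side")
im=np.hstack([t[130:300,100:440],s[110:280,170:430]])[:,:,::-1]
cv2.imwrite("pics/end.png",cv2.resize(im,None,fx=1.33,fy=1.33))
for n,xy,z in(("gauge_c",(.478,.3),.003),("red_lamp_c",(.52,.239),.003),("ball_knob_c",(.496,-.23),.003),("green_lamp_c",(.494,-.306),.003),("amber_lamp_c",(.705,.079),0),("brass_fitting_c",(.507,.0595),0)): find(n,near=xy,z0=z)
E
```

```text
time: 31.52
position: [0.4929, -0.305, 0.1268]
tool_rot: [-2.198, -2.236, 0.0]
force: [0.8, -0.5, -0.3]
opening: 0.0564
gripper_force: 0.0
time: 32.1
position: [0.5723, -0.2244, 0.1875]
tool_rot: [-2.2, -2.241, 0.001]
force: [-0.8, -0.2, -0.2]
opening: 0.0569
gripper_force: 0.0
gauge_c [0.4777 0.2984] res [-1.  -0.5  0.8  0.7 -0.1 -3.3  0.1  2.9] {'top': [0.4778, 0.2981], 'side': [0.4776, 0.2985]} 0.66
red_lamp_c [0.5174 0.2365] res [-2.6  0.1 -1.5  2.  -0.4 -4.   1.   0.8] {'top': [0.5198, 0.2316], 'side': [0.5161, 0.2386]} 0.66
ball_knob_c [ 0.493  -0.2333] res [-1.4  1.5  1.6 -1.7  0.8 -0.1 -0.7  0.5] {'top': [0.4928, -0.233], 'side': [0.4933, -0.2338]} 0.66
green_lamp_c [ 0.493  -0.2963] res [ 0.1 -2.5 -0.1  2.4] {'side': [0.493, -0.2963]} 0.66
amber_lamp_c [0.7013 0.0785] res [-1.6 -1.5  0.1  1.5  0.2  0.6  0.6 -1.8] {'top': [0.7013, 0.0766], 'side': [0.7009, 0.08]} 0.77
brass_fitting_c [0.5079 0.0562] res [ 0.5  0.4 -0.5 -0.4] {'side': [0.5079, 0.0562]} 0.69
```

View pics/end.png

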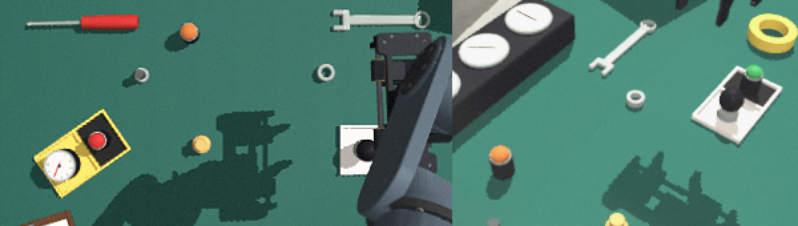

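All four parts stand upright in their compartments: yellow tray at (80,150), white tray at (738,100) in the side half. The amber lamp and brass fitting haven't moved.

```bash
python3 -m inch '[0,0,0,0,0,0,-0.3,0,0,0,0,0,0,-0.3,0,0,0,0,0,0,-0.3]' | head -1; python3 -c "
from bench import bot
print(bot.close_job())"
```

```text
time: 33.65
the job is handed in; nothing more can be done
None
```

I handed the job in at about 34 s: the last pictures show gauge and red lamp in the yellow tray, knob and green lamp in the white one, all upright, amber lamp and brass fitting unmoved; no verdict was returned.

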